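# Open the brush-washing tank by its lever

### The job

The brushes are to go into the covered steel washing tank. With the fingertips, swing the catch on the cover's edge fully round to its stop so that it is clear of the cover, then press the hand plate at the long end of the side lever all the way down so that the short end lifts the heavy cover, and finish holding the lever down there with the cover standing open. Pick nothing up, raise the cover by the lever only, and leave the paint pots, the spanner and the bottle where they are.

Things in the scene. Friction and masses are not known exactly. Their poses are not given: they have to be found in the camera images.
- tank: the fixed stainless steel brush-washing tank, 190 (its x) x 260 (its y) x 120 mm high, with a flat steel cover whose top lies 126 mm above the bench; origin: centre of its underside, z up. Its -x side faces roughly towards the robot and carries the lever; the cover is hinged along its -y end; the catch is at its +y end.
- lever_pivot (a point): the pivot pin of the lever on the tank's -x side: 125 mm above the bench, axis along the tank's x. The lever is a steel bar 10 mm wide and 18 mm high that runs along the tank's y: a short arm of 80 mm with a roller under a lug of the cover, a long arm of 270 mm whose end sticks out some 130 mm past the tank's +y end.
- lever_plate (a point): the point to press: centre of the upper face of the lever's hand plate, 50 mm wide (tank's x) by 60 mm along the lever, rubber covered. At rest about 200 mm above the bench, outer end tilted up 0.22 rad; on the lower stop about 83 mm above the bench, tilted down 0.22 rad. It moves on a circle about lever_pivot in the tank's y-z plane.
- lever (a joint): angle of the lever: 0 at rest with the long end up, 0.44 rad on its lower stop. The cover's weight pushes it back: about 10 to 16 N down on the hand plate start it, falling to 3 to 7 N near the stop, and it rises by itself when let go. It is blocked near 0 while the catch is over the cover.
- cover (a joint): opening angle of the cover, a steel flap of about 1.4 kg, 198 x 265 mm, hinged along the tank's -y end: 0 shut, about 0.77 rad when the lever is at its lower stop; it falls shut by itself.
- cover_edge (a point): middle of the free (+y) edge of the cover, on its upper face.
- catch (a joint): angle of the catch, a flat bar 14 x 8 mm that swivels about an upright pin outside the tank's +y end. At 0 its 40 mm nose points to -y over the cover's edge, its 54 mm tail to +y. It turns anticlockwise from above (tail towards the lever side, tank's -x) to a stop at 1.5 rad; the nose is clear from 1.2. Starts at 0 to 0.3, stays where left; about 1.5 N on the stud turns it.
- catch_pin (a point): the axis of the catch's upright pin, at the upper face of the bar, 136 mm above the bench, on the tank's centre line 25 mm outside its +y end.
- catch_stud (a point): top of the finger stud on the catch's tail: an upright round stud of 12 mm diameter that rises 32 mm from the bar (136 to 168 mm above the bench), 44 mm from the pin's axis.
- pot_a: a loose paint pot, 74 mm diameter, 85 mm high, standing beyond the tank's +y end, near the catch; origin: centre of its underside. Leave alone.
- pot_b: a loose paint pot, 70 mm diameter, 75 mm high, standing beyond the tank's +y end, past the lever's hand plate; origin: centre of its underside. Leave alone.
- spanner: a loose steel spanner, 190 mm long, lying flat on the bench beyond the tank's hinged (-y) end; origin near its middle, underside. Leave alone.
- bottle: a loose white pump bottle, 62 mm diameter, 158 mm high, on the far (+x) side of the tank; origin: centre of its underside. Leave alone.

How it is judged (in metres and radians):
On the way, in this order (a step that is already met when the one before it is completed fails the run):
1. the catch is swung clear while the cover is still shut (value of joint catch above 1.25 rad and value of joint cover below 0.05 rad), for 0.1 s.
2. the fingers press the lever down and the cover rises (value of joint each of lever, cover above 0.15 rad and contact force between the fingers and lever above 1 N), for 0.1 s.
At the end, for the whole second after the job is handed in: The catch is swung round past 1.25 rad, the lever is down past 0.39 rad (of 0.44) under at least 1.5 N from the fingers, the cover stands open past 0.65 rad and is still, neither fingers nor arm touch the cover, and each pot, the spanner and the bottle is within 30 mm of its start and on the bench (value of joint catch above 1.25 rad and value of joint lever above 0.39 rad and value of joint cover above 0.65 rad and velocity of joint cover between -0.1 and 0.1 rad/s and contact force between the fingers and lever above 1.5 N and contact force between each of the fingers, the arm and cover below 0.5 N and distance of each of pot_a, pot_b, spanner, bottle from where it was at the start of the episode below 0.03 m); the arm keeps its last pose, push and grip.
It fails at once if the raised cover is pushed or held by the hand instead of the lever (value of joint cover above 0.05 rad and contact force between any of the fingers, the arm and cover above 2 N).
It fails at once if a pot, the spanner or the bottle is moved more than 30 mm, lifted or knocked over (distance of any of pot_a, pot_b, spanner, bottle from where it was at the start of the episode above 0.03 m or height (world z) of any of pot_a, pot_b, spanner, bottle above 0.012 m or angle between any of pot_a, pot_b, spanner, bottle's own z axis and vertical above 0.5 rad).
It also fails if it takes over 50 s, if anything falls off the work surface, if the arm or the gripper's body presses on something with over 40 N, if the wrist force passes 120 N, or if a joint passes its speed limit or range.

### The arm

A 6-joint arm with a two-finger parallel gripper is mounted at the origin on the work surface. World frame = base frame: x ahead of the robot, y to its left, z up, the work surface at z = 0. Lengths are in mm, angles in rad, forces in N, time in s.
With the tool pointing down it reaches from about 400 to 925 mm from the base axis. Payload 12.5 kg.
Tool frame: the origin (TCP) lies on the centre line of the jaws, within the pads' length; the fingertips stand 8 mm ahead of it and the grasp point (between the pads) lies 11 mm behind it; z points along the fingers, y is the direction in which the jaws open and shut (so a half turn about z gives the same grasp; the last joint's range is limited). The gripper opens to 95 mm and grips with 3 to 60 N. Pads are 20 mm wide; open, the fingers measure 119 mm over their backs; the gripper's body (75 mm by 180 mm) begins 59 mm behind the grasp point.
Start: joints at [-1.286, 0.491, 1.559, -0, 1.092, -0.106], TCP at [238.104, -577.886, 222.661] pointing down, gripper open.
Joint ranges: [-3.1, 3.1], [-0.84, 2.19], [0.05, 2.79], [-1.13, 4.28], [0.06, 2.93], [-2.69, 2.69]. Speed limits (rad/s): [2.22, 2.22, 2.79, 3.14, 3.14, 3.14].

### API

Orientations are given as a unit quaternion [x, y, z, w].
In Python, from station import * gives the robot as it stands. Calls block until the motion is done:
- move_ptp(position, orientation): joint-space move of the TCP to a pose.
- move_linear(position, max_speed=150, orientation=None): straight line of the TCP; orientation=None keeps the orientation; max_speed is the mean speed in mm/s.
- move_j(angles): joint-space move.
- gripper_to(opening): finger opening in mm; the grip force is fixed at half the most; returns when the fingers have stopped.
- hold(seconds).
- ik(position, orientation): joint angles nearest the present ones, or None.
- observe(): the state.
- capture(name): name is "scene" or "top" or "wrist"; returns the picture (384x512x3 uint8, red, green, blue); there is no depth.
- camera_model(name): a dict with "mtx" (3x3 intrinsics, pixels), "k1" (the pictures are not rectified: a ray, as slopes to the right and down, at radius r is drawn at 1 + k1 r^2 times it, then the intrinsics apply), "world_from_camera" (4x4, takes a point from camera to world coordinates). Camera axes: x right, y down, z forward; pixel columns grow to the right and rows downward; lengths in mm; the calibration is good to about 2 mm. A picture is of the moment at which its call begins: read the wrist's pose just before it. camera_model takes no time and is no camera call; for the wrist camera it gives the pose at the moment of the call.
A pose or a line that the arm cannot do raises IKError and nothing moves.
- finish_job(): hands the job in, once; it reports no verdict.
The state is a dict: "t": time; "q": joint angles; "joint_vel": joint speeds; "tau": joint torques, N m; "eef_pos": TCP position; "orientation": TCP orientation; "force": force on the tool from outside, world axes, zero at the start; "moment": the same for the moment, N m; "gripper_width": finger opening in mm.
Only numpy, scipy, OpenCV 4.12 (cv2) and the standard library are available. Lean on these libraries where they do the work, as an engineer would, in place of code of your own. Each camera call takes 0.05 s, during which the arm holds its last target.

## Working session

There is one attempt and no reset: what is moved stays moved. The work goes in short steps, each a Python script; the robot and the scene stay as the last script left them, time stands still between calls to the robot, and variables do not carry over. Pictures are saved under pics/ and viewed, and the job is handed in when it is done.

```bash
mkdir -p pics; ls; python3 - <<'E'
from station import *
import cv2
o=observe();print(o)
for n in ("scene","top","wrist"):
    m=camera_model(n);print(n,m)
    cv2.imwrite(f"pics/{n}0.png",cv2.cvtColor(capture(n),cv2.COLOR_RGB2BGR))
E
```

```text
pics
{'t': 0.0, 'q': array([-1.28561577e+00,  4.91538491e-01,  1.55946498e+00,  4.03862627e-06,
        1.09172092e+00, -1.05612378e-01]), 'joint_vel': array([ 0.00056528,  0.00066957, -0.00095997,  0.00105499,  0.00113171,
        0.00032523]), 'tau': array([-1.72777567e-03, -6.12647724e+01, -2.58181000e+01,  6.91342447e-02,
        4.82193811e-02, -8.39598351e-05]), 'eef_pos': array([ 238.02043683, -577.63351983,  222.06949293]), 'orientation': array([ 9.80970794e-01,  1.94154527e-01, -4.89534007e-05, -5.63748586e-04]), 'force': array([-0.49224653,  0.30947384, -0.15376837]), 'moment': array([ 0.0382404 , -0.01178129, -0.03384512]), 'gripper_width': 95.52681264982917}
scene {'mtx': array([[496.70349287,   0.        , 258.24557772],
       [  0.        , 496.70349287, 200.55319379],
       [  0.        ,   0.        ,   1.        ]]), 'k1': -0.21708937344505874, 'world_from_camera': array([[ 7.68071021e-01,  3.71265929e-01, -5.21755227e-01,
         1.43084752e+03],
       [ 6.40235813e-01, -4.28872584e-01,  6.37311863e-01,
        -9.14297970e+02],
       [ 1.28456685e-02, -8.23547
[... 557 characters left out ...]
0960e-01, -9.89699869e-01,
         1.47493401e+03],
       [ 0.00000000e+00,  0.00000000e+00,  0.00000000e+00,
         1.00000000e+00]])}
wrist {'mtx': array([[290.82727867,   0.        , 251.77866917],
       [  0.        , 290.82727867, 196.49142309],
       [  0.        ,   0.        ,   1.        ]]), 'k1': -0.014916826266159896, 'world_from_camera': array([[ 3.79597172e-01, -8.94517861e-01, -2.36101214e-01,
         3.03764622e+02],
       [-9.25151776e-01, -3.67143979e-01, -9.64338599e-02,
        -5.50461646e+02],
       [-4.21328835e-04,  2.55035478e-01, -9.66931604e-01,
         3.85263585e+02],
       [ 0.00000000e+00,  0.00000000e+00,  0.00000000e+00,
         1.00000000e+00]])}
```

View pics/scene0.png

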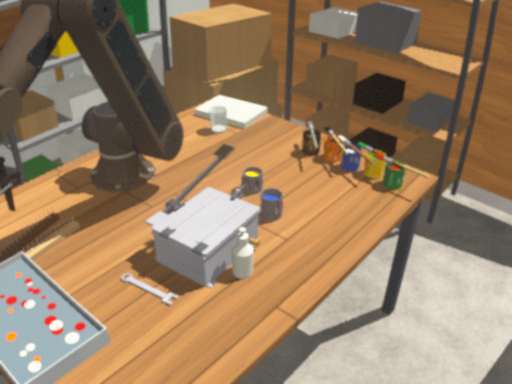

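View pics/top0.png

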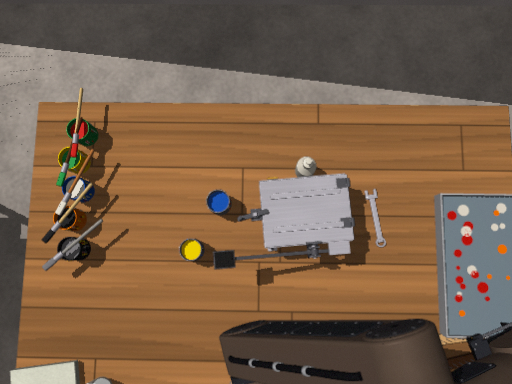

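The top view shows the tank at about (307,212), the hand plate at (224,259), the catch at about (254,215), the blue pot at (219,202) and the yellow pot at (193,250). I'll zoom in for detail.

```bash
cat > h.py <<'E'
import numpy as np,cv2
def ray(m,uv):
    K=m["mtx"];u=np.array([(uv[0]-K[0,2])/K[0,0],(uv[1]-K[1,2])/K[1,1]])
    x=cv2.undistortPoints(np.array([[uv]],float),K,np.array([m["k1"],0,0,0,0.]))[0,0]
    T=np.array(m["world_from_camera"]);d=T[:3,:3]@np.array([x[0],x[1],1]);return T[:3,3],d/np.linalg.norm(d)
def onz(m,uv,z):
    o,d=ray(m,uv);return o+d*(z-o[2])/d[2]
def proj(m,p):
    T=np.linalg.inv(m["world_from_camera"]);c=T[:3,:3]@np.array(p,float)+T[:3,3]
    return cv2.projectPoints(c.reshape(1,3),np.zeros(3),np.zeros(3),m["mtx"],np.array([m["k1"],0,0,0,0.]))[0].ravel()
def tri(r1,r2):
    (o1,d1),(o2,d2)=r1,r2
    A=np.array([d1,-d2]).T;s=np.linalg.lstsq(A,o2-o1,rcond=None)[0]
    a=o1+d1*s[0];b=o2+d2*s[1];return (a+b)/2,np.linalg.norm(a-b)
E
python3 - <<'E'
import cv2
a=cv2.imread("pics/top0.png")[165:280,165:390]
cv2.imwrite("pics/topz.png",cv2.resize(a,None,fx=3.5,fy=3.5,interpolation=cv2.INTER_CUBIC))
a=cv2.imread("pics/scene0.png")[135:310,115:300]
cv2.imwrite("pics/scenez.png",cv2.resize(a,None,fx=3.4,fy=3.4,interpolation=cv2.INTER_CUBIC))
E
```

```text
(no output)
```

View pics/topz.png

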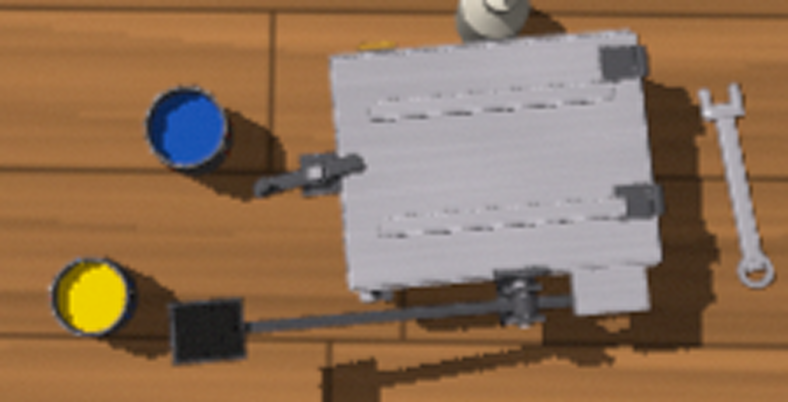

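View pics/scenez.png

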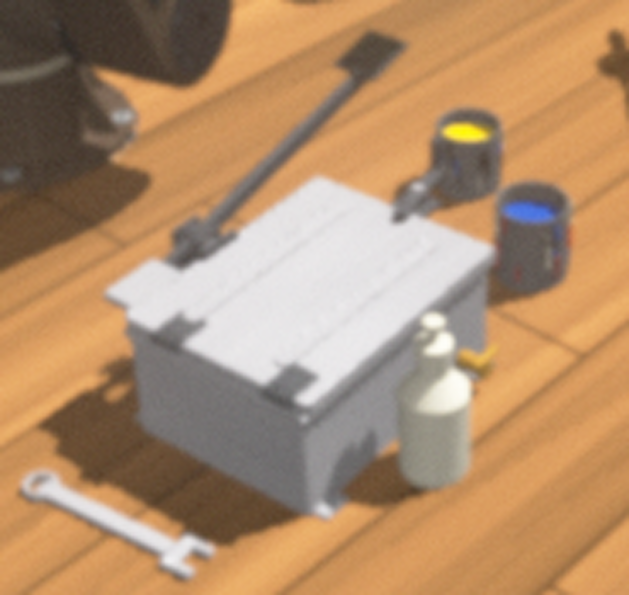

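Top zoom: cover corners are at about (331,57), (633,30), (660,262), (353,290). The plate spans (170–246, 298–364). The catch pin is at about (316,173), the stud at about (264,187) and the nose at about (362,163). Next I convert these to world points and check them against the given sizes.

```bash
python3 - <<'E'
from station import *
from h import *
m=camera_model("top");s=camera_model("scene")
f=lambda U,V:((U+.5)/3.5-.5+165,(V+.5)/3.5-.5+165)
g=lambda U,V:((U+.5)/3.4-.5+115,(V+.5)/3.4-.5+135)
np.set_printoptions(precision=1,suppress=True)
C=[onz(m,f(*p),126) for p in [(331,57),(633,30),(660,262),(353,290)]]
print("cover",np.array(C));print([np.linalg.norm(C[i]-C[(i+1)%4]) for i in range(4)])
print("axis -y dir deg",[np.degrees(np.arctan2(*(C[a]-C[b])[[1,0]])) for a,b in((0,1),(3,2))])
P=[onz(m,f(*p),200) for p in [(170,305),(242,298),(246,358),(174,364)]]
print("plate",np.mean(P,0),[np.linalg.norm(P[i]-P[(i+1)%4]) for i in range(4)])
print("plate tri",tri(ray(m,f(208,331)),ray(s,g(372,56))))
print("stud",onz(m,f(264,187),168),"pin",onz(m,f(317,173),136),"nose",onz(m,f(362,163),136))
print("pots",onz(m,f(187,128),85),onz(m,f(93,297),75))
for nm,(cu,cv) in dict(C0=(331,57),C3=(353,290)).items():pass
# cross-check in scene: projected cover corners
for c in C: print(proj(s,c))
print([g(*p) for p in [(492,250),(305,415),(107,293),(318,178)]])
E
```

```text
cover [[ 659.    37.7  126. ]
 [ 685.4 -222.7  126. ]
 [ 486.4 -242.6  126. ]
 [ 459.5   16.5  126. ]]
[np.float64(261.74629981577027), np.float64(200.05120470623342), np.float64(260.58199132878593), np.float64(200.6070107305446)]
axis -y dir deg [np.float64(95.802773579766), np.float64(95.92461801320702)]
plate [423.9 132.1 200. ] [np.float64(57.87243689727043), np.float64(47.4799595817534), np.float64(57.50728329877134), np.float64(46.7005297592348)]
plate tri (array([423.9, 132.6, 192.7]), np.float64(0.38660226151094484))
stud [542.3  91.2 168. ] pin [557.4  48.2 136. ] nose [566.4  10.1 136. ]
pots [600.7 164.9  85. ] [451.3 244.9  75. ]
[260.1 206.7]
[205.5 252.9]
[151.6 226.5]
[208.  186.1]
[(259.3529411764706, 208.1764705882353), (204.3529411764706, 256.70588235294116), (146.11764705882354, 220.8235294117647), (208.1764705882353, 187.0)]
```

Measured cover is 262×200 mm (265×198 nominal), the pin–stud distance is 45.6 mm (44), and the tank yaw is about 5.9°, so the numbers fit. The catch is at about 0.24 rad. Next I look from above with the wrist camera to refine the stud and plate positions.

```bash
cat >> h.py <<'E'
from scipy.spatial.transform import Rotation as Ro
def down(a,tilt=None):
    "tool pointing down, tool y axis along heading a (rad)"
    y=np.array([np.cos(a),np.sin(a),0]);z=np.array([0,0,-1.]);x=np.cross(y,z)
    R=np.array([x,y,z]).T
    return Ro.from_matrix(R).as_quat()
E
python3 - <<'E'
from station import *
from h import *
np.set_printoptions(precision=3,suppress=True)
gripper_to(0)
move_ptp([430,-400,380],down(-1.2))
tang=np.radians(109.35+90)
for a in (tang,tang+np.pi): print(a,ik([520,70,330],down(a)))
a=tang-np.pi
for b in (a,a+1.27,a+np.pi,a+np.pi+1.27): print(b,ik([540,80,160],down(b)))
move_ptp([480,20,390],down(np.radians(-84)))
print(observe()["t"],observe()["eef_pos"])
m=camera_model("wrist");np.save("w1.npy",m,allow_pickle=True)
cv2.imwrite("pics/w1.png",cv2.cvtColor(capture("wrist"),cv2.COLOR_RGB2BGR))
for p in ([542,91,168],[557,48,136],[424,132,200]):print(proj(m,p))
E
```

```text
3.4793138638506957 None
6.620906517440488 [ 0.008  0.249  1.645 -0.     1.247 -0.33 ]
0.3377212102609026 [ 0.026  0.455  1.824 -0.     0.863 -0.312]
1.6077212102609026 [ 0.026  0.455  1.824 -0.     0.863 -1.582]
3.4793138638506957 None
4.749313863850696 [ 0.026  0.455  1.824 -0.     0.863  1.56 ]
4.3917 [480.244  19.246 389.811]
[201.127 121.73 ]
[236.77  113.701]
[159.452 213.447]
```

View pics/w1.png

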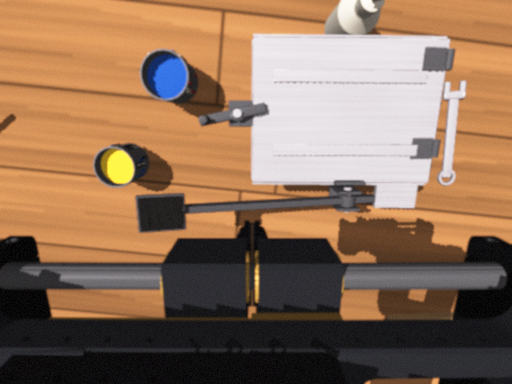

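The wrist view agrees with the top view: stud at about (204,121) against (201,122) predicted, pin at (237,113), plate centre at (161,212) against (159,213). I'll zoom on the stud.

```bash
python3 - <<'E'
import cv2
a=cv2.imread("pics/w1.png")[85:240,120:290]
cv2.imwrite("pics/w1z.png",cv2.resize(a,None,fx=3.8,fy=3.8,interpolation=cv2.INTER_CUBIC))
E
```

```text
(no output)
```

View pics/w1z.png

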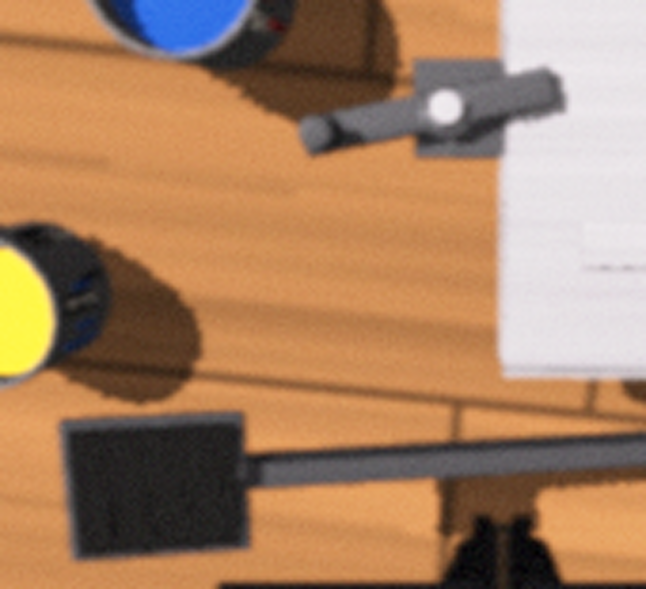

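```bash
python3 - <<'E'
from h import *
np.set_printoptions(precision=1,suppress=True)
m=np.load("w1.npy",allow_pickle=True).item()
f=lambda U,V:((U+.5)/3.8-.5+120,(V+.5)/3.8-.5+85)
s=onz(m,f(318,132),168);p=onz(m,f(446,106),138)
print(s,p,np.linalg.norm((s-p)[:2]),np.degrees(np.arctan2(*(s-p)[[1,0]])))
print("plate",onz(m,f(157,485),200))
P=[onz(m,f(*q),200) for q in [(62,423),(243,415),(248,547),(76,557)]]
print(np.array(P))
print(np.linalg.norm(P[0]-P[3]),np.linalg.norm(P[0]-P[1]))
e=[onz(m,f(*q),126) for q in [(500,10),(503,375)]];print(e)
E
```

```text
[545.2  88.4 168. ] [558.6  47.7 138. ] 42.789352490762724 108.15823658398516
plate [425.8 130.1 200. ]
[[444.1 162.  200. ]
 [453.  102.4 200. ]
 [406.8  98.7 200. ]
 [397.  157.2 200. ]]
47.35360737732863 60.23728569801253
[array([594.3,  31.8, 126. ]), array([459.3,  16.8, 126. ])]
```

Both views agree within 3 mm: pin (558,48), stud at heading 108.7° (catch ≈ 0.22), plate (425,131,200). I'll swing the catch with an arc push, turning the tool with it.

```bash
cat > arc.py <<'E'
from h import *
c=np.array([558,48.]);R=44;base=np.radians(95.86)
def pose(th,off,z=153):
    ph=base+th; t=np.array([-np.sin(ph),np.cos(ph)])
    p=c+R*np.array([np.cos(ph),np.sin(ph)])-off*t
    return [*p,z],down(ph+np.pi/2-np.pi)
E
python3 - <<'E'
from station import *
from arc import *
np.set_printoptions(precision=2,suppress=True)
p,q=pose(.22,30,260);move_ptp(p,q)
p,q=pose(.22,30);move_linear(p,150,q)
print(observe()["t"],observe()["force"],observe()["eef_pos"])
for th in np.arange(.22,1.5,.16):
    p,q=pose(th,18);move_linear(p,80,q)
    o=observe();print(round(th,2),o["t"],o["force"])
cv2.imwrite("pics/w2.png",cv2.cvtColor(capture("wrist"),cv2.COLOR_RGB2BGR))
cv2.imwrite("pics/s2.png",cv2.resize(cv2.cvtColor(capture("scene"),cv2.COLOR_RGB2BGR)[135:310,115:300],None,fx=3.4,fy=3.4))
E
```

```text
6.7583 [-0.13  0.19  0.2 ] [572.92  99.27 153.83]
0.22 7.0583 [-0.48  0.35 -0.05]
0.38 7.3667 [-0.13 -0.46 -0.06]
0.54 7.675 [ 0.14  0.6  -0.65]
0.7 7.9833 [ 0.47 -0.06  0.16]
0.86 8.2917 [-0.04  0.06 -0.36]
1.02 8.6 [ 0.63  0.33 -0.46]
1.18 8.9083 [ 0.15 -0.13  0.13]
1.34 9.2167 [ 0.68  0.85 -0.4 ]
```

View pics/w2.png

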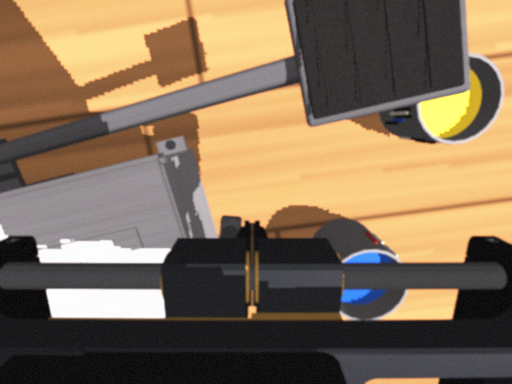

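View pics/s2.png

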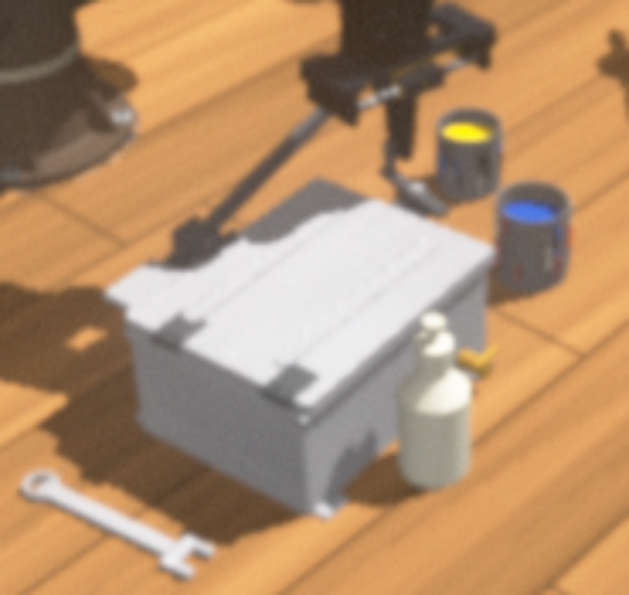

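The stud, at about (230,228) in the wrist view, is being pushed ahead of the fingertips. The scene view shows the catch turned clear of the cover. I'll continue in small steps until the stop gives force.

```bash
python3 - <<'E'
from station import *
from arc import *
np.set_printoptions(precision=2,suppress=True)
for th in np.arange(1.38,1.72,.04):
    p,q=pose(th,18);move_linear(p,40,q);hold(.1)
    f=np.mean([observe()["force"] for _ in range(3)],0)
    ph=base+th;ft=f[:2]@np.array([-np.sin(ph),np.cos(ph)])
    print(round(th,2),observe()["t"],f,ft)
    if ft<-6: break
p,q=pose(th,32);move_linear(p,80,q)
p[2]=290;move_linear(p,200)
move_ptp([480,20,390],down(np.radians(-84)+np.pi) if ik([480,20,390],down(np.radians(-84))) is None else down(np.radians(-84)))
o=observe();print(o["t"],o["q"])
cv2.imwrite("pics/w3.png",cv2.cvtColor(capture("wrist"),cv2.COLOR_RGB2BGR))
E
```

```text
1.38 9.6667 [0.37 0.71 0.18] -0.7407551484168308
1.42 10.0167 [1.17 1.01 0.69] -1.0699478945546539
1.46 10.3667 [-0.24  1.2   0.05] -1.2012747078560966
1.5 10.7167 [-0.6   0.49 -0.3 ] -0.5060519191511684
1.54 11.0667 [ 0.98  1.22 -0.29] -1.1486179026865297
1.58 11.4167 [ 1.53  0.71 -0.33] -0.5398388872829214
1.62 11.7667 [ 0.44  6.17 -0.35] -6.036788125542605
15.525 [-0.1   0.14  1.63  0.    1.37  1.37]
```

View pics/w3.png

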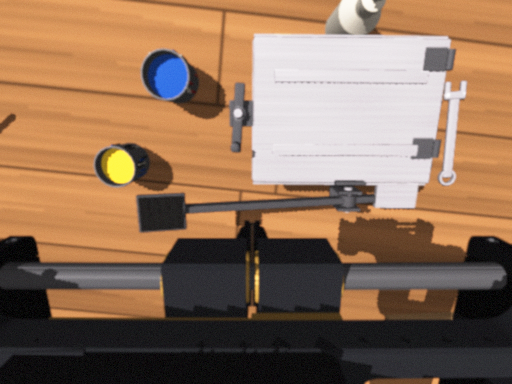

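The catch bar is now square to its old direction, from (238,85) to (236,150), hard on its stop (6 N felt) and clear of the cover. The cover is still shut and the pots haven't moved. Now I press the plate.

```bash
cat > lev.py <<'E'
from h import *
ey=np.array([np.cos(np.radians(95.86)),np.sin(np.radians(95.86))])
P0=np.array([425,131.]);r,h=268,16.9
piv=P0-ey*(r*np.cos(.22)-h*np.sin(.22))
Q=down(np.radians(-84))
def pose(th,dz=0):
    a=.22-th
    s=r*np.cos(a)-h*np.sin(a);z=125+r*np.sin(a)+h*np.cos(a)
    return [*(piv+ey*s),z+8+dz]
E
python3 - <<'E'
from station import *
from lev import *
np.set_printoptions(precision=2,suppress=True)
print(pose(0),pose(.44))
for t in(0,.22,.44): print(ik(pose(t),Q))
p=pose(0,60);move_ptp(p,Q)
move_linear(pose(0,12),150)
print(observe()["t"],observe()["force"])
for th in np.arange(0,.12,.02):
    move_linear(pose(th),60);hold(.1)
    o=observe();print(round(th,2),o["t"],o["force"],o["eef_pos"])
cv2.imwrite("pics/w4.png",cv2.cvtColor(capture("wrist"),cv2.COLOR_RGB2BGR))
cv2.imwrite("pics/s4.png",cv2.resize(cv2.cvtColor(capture("scene"),cv2.COLOR_RGB2BGR)[135:310,115:300],None,fx=3.4,fy=3.4))
E
```

```text
[np.float64(425.0), np.float64(131.0), np.float64(207.97820587936022)] [np.float64(424.2469081106683), np.float64(138.3376159303765), np.float64(91.00712790801425)]
[ 0.15  0.26  2.   -0.    0.89  1.62]
[ 0.17  0.35  2.06 -0.    0.73  1.64]
[ 0.17  0.45  2.12 -0.    0.57  1.63]
16.775 [-0.18  0.11  0.18]
0.0 17.225 [ 0.5  -0.37  0.28] [425.14 131.05 208.27]
0.02 17.575 [-1.36 -2.02  7.56] [425.25 132.41 203.32]
0.04 17.925 [-0.65 -1.44  9.07] [425.12 133.75 198.14]
0.06 18.275 [-1.96 -1.75  9.77] [425.02 134.98 192.95]
0.08 18.625 [-2.07 -2.49  9.13] [424.89 136.1  187.7 ]
0.1 18.975 [-0.84 -3.73 10.68] [424.78 137.13 182.44]
```

View pics/w4.png

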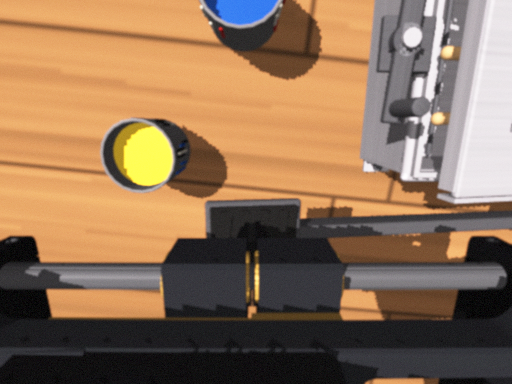

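View pics/s4.png

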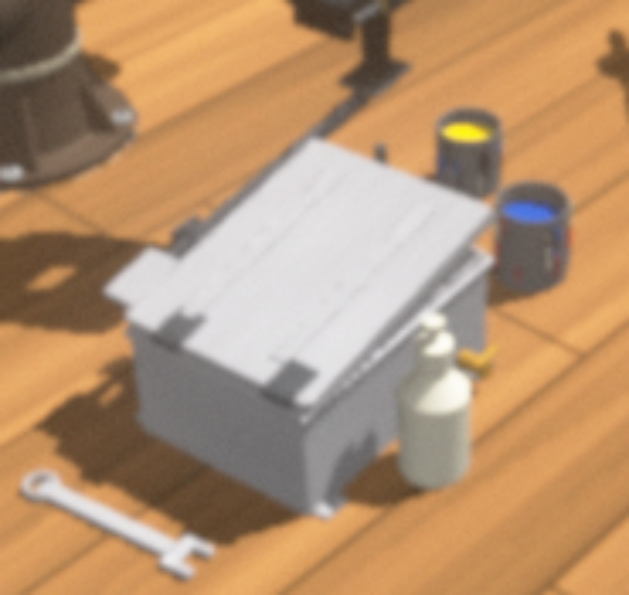

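The fingers are centred on the plate at (250,220) in the wrist view, and the cover is rising off the tank. I keep pressing to the stop.

```bash
python3 - <<'E'
from station import *
from lev import *
np.set_printoptions(precision=2,suppress=True)
for th in np.arange(.12,.6,.02 ):
    fine=th>.40
    move_linear(pose(th),40);hold(.15 if fine else .02)
    f=np.mean([observe()["force"] for _ in range(3)],0)
    o=observe();print(round(th,2),round(o["t"],2),f,o["eef_pos"])
    if th>.38 and f[2]>17: break
hold(.5);o=observe();print(o["t"],o["force"],o["joint_vel"])
for n in("wrist","scene","top"):
    a=cv2.cvtColor(capture(n),cv2.COLOR_RGB2BGR)
    if n=="scene":a=cv2.resize(a[115:310,115:300],None,fx=3,fy=3)
    cv2.imwrite(f"pics/{n}5.png",a)
E
```

```text
0.12 19.38 [-1.06 -1.83  9.82] [424.69 138.04 177.07]
0.14 19.68 [-0.85 -3.26 10.5 ] [424.61 138.84 171.76]
0.16 19.98 [-0.47 -3.86 10.16] [424.52 139.55 166.41]
0.18 20.27 [-1.35 -2.72  9.21] [424.46 140.16 161.06]
0.2 20.57 [-0.81 -1.98  8.58] [424.4  140.69 155.67]
0.22 20.88 [-1.11 -2.55  8.89] [424.37 141.08 150.33]
0.24 21.18 [-1.23 -1.82  8.65] [424.31 141.4  144.91]
0.26 21.48 [ 0.06 -2.04  7.81] [424.29 141.61 139.49]
0.28 21.77 [-1.12 -1.49  6.5 ] [424.3  141.67 134.11]
0.3 22.07 [-0.81 -1.61  6.34] [424.27 141.66 128.67]
0.32 22.38 [-0.92 -1.23  4.95] [424.27 141.51 123.28]
0.34 22.68 [ 0.5  -0.54  4.65] [424.3  141.27 117.91]
0.36 22.98 [ 0.72 -1.29  3.56] [424.3  140.9  112.53]
0.38 23.27 [ 1.21 -0.08  3.45] [424.26 140.44 107.12]
0.4 23.57 [1.47 0.61 3.04] [424.22 139.87 101.74]
0.42 24.01 [1.6  0.79 2.05] [424.22 139.18  96.44]
0.44 24.44 [1.23 0.9  2.26] [424.15 138.35  91.05]
0.46 24.88 [-9.59  5.11 49.08] [424.55 137.95  88.11]
25.375 [-8.9   4.25 48.11] [ 0.  0.  0. -0.  0.  0.]
```

View pics/wrist5.png

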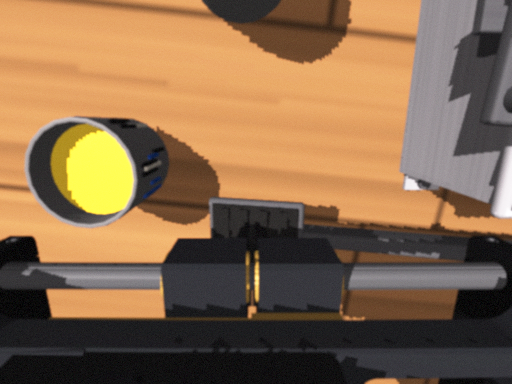

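View pics/scene5.png

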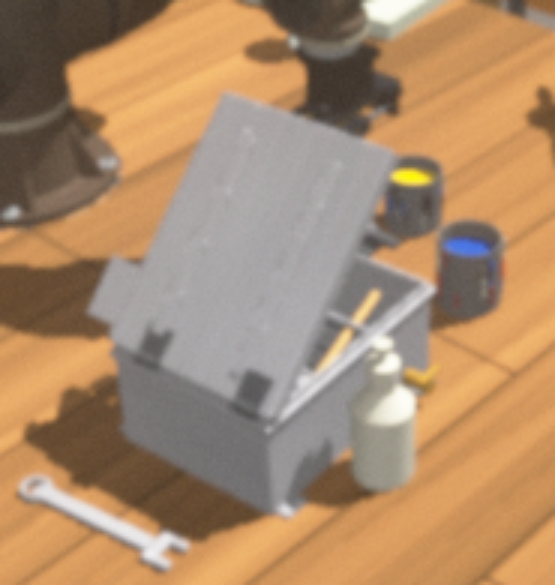

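View pics/top5.png

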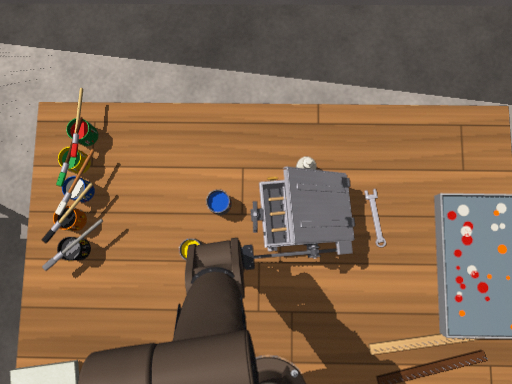

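The lever hit its stop at about 0.445 (force jumped from 2 to 48 N). The cover stands open, the catch is clear, and the pots, bottle and spanner are in place. I'll ease the push to about 20 N, re-check and hand in.

```bash
python3 - <<'E'
from station import *
from lev import *
np.set_printoptions(precision=2,suppress=True)
for th in np.arange(.458,.446,-.002):
    move_linear(pose(th),20);hold(.2)
    f=np.mean([observe()["force"] for _ in range(4)],0);print(round(th,3),f)
    if f[2]<26: break
hold(1);o=observe();print(o["t"],o["force"],o["eef_pos"],abs(o["joint_vel"]).max())
if 10<o["force"][2]<40: print(finish_job())
E
```

```text
0.458 [-7.4   3.6  42.75]
0.456 [-6.54  3.23 34.62]
0.454 [-4.    3.07 28.87]
0.452 [-3.08  3.3  21.32]
28.325 [-3.36  2.97 21.29] [424.37 138.05  88.8 ] 0.0015343923665360089
the job is handed in; nothing more can be done
None
```

I swung the catch round to its stop, pressed the lever down to its lower stop, and handed the job in at about 28 s with the cover standing open.

- **Catch:** I pushed the stud round with the closed fingertips until the stop gave about 6 N. A wrist picture then showed the catch clear of the cover, with the cover still shut.
- **Lever:** The fingers followed the hand plate down its arc. The push fell from about 10 N to about 2 N, then jumped to 48 N as the lever met its stop near 0.44–0.46 rad of commanded travel. I eased it to a steady 21 N before handing in.
- **Last checks:** The final pictures, taken just before easing, showed the cover well open and the catch clear. The hand and arm were away from the cover. The pots, spanner and bottle looked unmoved, though the arm partly hid pot_b in the top view.
- **Disagreements:** Stud and plate positions from the two cameras differed by up to about 4 mm. Because of this the catch stop was felt at a commanded 1.62 rad rather than 1.5. The joint angles could not be read directly, so they are inferred from the pictures and forces.

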